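# Load the snack tray with the tongs and hold it up level

## Task

Take the sprung tongs out of their stand and with them (never with the fingers) move the bone-shaped biscuit from the white dish into the empty half of the carry tray without dropping it, leaving the round biscuit in the dish. Put the tongs back upright in their stand, then lift the tray by its handle and hold it still and level, at least 10 cm clear of the table, ready for the keeper to take, with the little bottle still standing and the biscuit still lying in their halves; the program finishes while holding the tray up.

Things in the scene. Friction and masses are not known exactly. Their poses are not given: they have to be found in the camera images.
- holder: Dark steel stand of the tongs, fixed to the table; its place and yaw vary. Open-topped rectangular box 36 x 56 mm outside (long along its y), wall 5 mm, inside 26 x 46 mm, rim 62 mm above the table, floor 5 mm thick, on a 64 x 80 mm foot 4 mm high. Origin: centre of its underside, z up.
- tongs: Loose sprung steel tongs, 50 g, 152 mm tall, upright on their tips in the stand, with its yaw. Origin midway between the lower ends of the tips; z up to the round pivot (145 mm up, 14 mm thick); legs parted along y, 14 mm wide (x), 3 mm thick. Open tips: gap 26 mm, 32 mm outside, 18 mm tall. Squeezing the ribs shuts the tips, 3 times as fast. The origin rides on one leg, so it swings a little.
- tongs_grip (a point): Where to grip the tongs: between two black ribs (round, r 6 mm, 20 mm long along x), one a leg, 100 mm above the tips. Width over the ribs along the tongs' y: 31 mm open, about 27 mm with the tips on a 14 mm thing. Squeezing begins at about 6 N and needs 8 N for 14 mm: 10 to 12 N at an opening of 30.5 mm holds them open, 25 N shuts them on a thing.
- tongs_leg (a joint): Pivot of the tongs, rad: 0 open, about 0.09 with the tips on a 14 mm thing, 0.17 almost shut; springs back to 0.
- dish: Shallow round white dish, 166 mm across, 28 mm high, fixed to the table; its place varies. Flat inside floor about 76 mm across, 5 mm above the table. Origin: centre of its underside.
- bone: Bone-shaped baked biscuit, 15 g, rigid, 48 mm long along its x, 12 mm high, lying flat in the dish; straight shaft 14 mm wide (along y) with 20 mm of its length free between the double knobs at each end (25 mm wide over the knobs). Origin: centre of its underside, z up. Take it across the shaft.
- round_biscuit: Round biscuit of the same dough, 24 mm across, 12 mm high, lying in the dish beside the bone; on which side of it varies freely. Origin: centre of its underside.
- tray: Loose aluminium carry tray, 0.3 kg (varies by a quarter), 130 mm (x) x 230 mm (y), floor 4 mm thick, rim 20 mm high, walls 4 mm; a bridge handle over its middle divides it into two halves (+y half empty, -y half with the little bottle). Origin: centre of its underside, z up.
- tray_handle (a point): Centre of the tray's wooden handle bar, 102 mm above the tray's underside: bar along the tray's x, 14 mm wide (along y), 16 mm tall (94 to 110 mm up), 130 mm long between posts 24 mm wide (along y) at the two ends; free below.
- tray_empty (a point): Centre of the floor of the tray's empty (+y) half, on the floor, 62 mm from the handle.
- vial: Little amber dropper bottle with a black cap, 32 mm across, 67 mm tall, 50 g, standing loose in the tray's -y half, 62 mm from the handle. Origin: centre of its underside, z up.

How it is judged (in metres and radians):
On the way, in this order (a step that is already met when the one before it is completed fails the run):
1. the bone is lifted out of the dish in the tongs, and the tongs are held in the gripper (height (world z) of bone above 0.045 m and contact force between tongs and bone above 0.2 N and contact force between the fingers and tongs above 0.5 N), for 0.1 s.
2. the bone lies in the empty half of the tray, let go by the tongs (x of bone in the frame of tray between -0.06 and 0.06 m and y of bone in the frame of tray between 0.012 and 0.112 m and z of bone in the frame of tray between -0.005 and 0.016 m and contact force between tongs and bone below 0.05 N and linear speed of bone below 0.05 m/s), for 0.2 s.
3. the tongs stand in their stand, let go (horizontal distance between tongs and holder below 0.02 m and angle between tongs's own z axis and vertical below 0.25 rad and height (world z) of tongs below 0.02 m and contact force between the fingers and tongs below 0.05 N and linear speed of tongs below 0.05 m/s), for 0.2 s.
At the end, for the whole second after the job is handed in: Tray held by the fingers, over 100 mm up, level within 0.1 rad, under 0.03 m/s, on nothing else; bone in its +y half, bottle upright within 0.2 rad in the other; tongs let go in the stand (20 mm, 0.25 rad, tips below 20 mm); round biscuit within 65 mm of the dish's centre (height (world z) of tray above 0.1 m and angle between tray's own z axis and vertical below 0.1 rad and linear speed of tray below 0.03 m/s and angular speed of tray below 0.15 rad/s and contact force between the fingers and tray above 1 N and contact force between tray and holder below 0.05 N and contact force between tray and dish below 0.05 N and contact force between each of tray, the fingers and tongs below 0.05 N and x of bone in the frame of tray between -0.06 and 0.06 m and y of bone in the frame of tray between 0.012 and 0.112 m and z of bone in the frame of tray between -0.005 and 0.016 m and angle between vial's own z axis and vertical below 0.2 rad and x of vial in the frame of tray between -0.06 and 0.06 m and y of vial in the frame of tray between -0.112 and -0.012 m and z of vial in the frame of tray between -0.005 and 0.016 m and horizontal distance between tongs and holder below 0.02 m and angle between tongs's own z axis and vertical below 0.25 rad and height (world z) of tongs below 0.02 m and horizontal distance between round_biscuit and dish below 0.065 m and height (world z) of round_biscuit below 0.03 m); the arm keeps its last pose, push and grip.
It fails at once if the fingers touch the bone-shaped biscuit (contact force between the fingers and bone above 0.3 N).
It fails at once if the bone-shaped biscuit is dropped (falls more than about 25 mm) (contact force between tongs and bone below 0.01 N and linear speed of bone above 0.5 m/s and z of bone in the frame of tray above 0.014 m).
It fails at once if the little bottle is tipped over (angle between vial's own z axis and vertical above 0.5 rad).
It also fails if it takes over 67 s, if anything falls off the work surface, if the arm or the gripper's body presses on something with over 40 N, if the wrist force passes 120 N, or if a joint passes its speed limit or range.

## Robot

A 6-joint arm with a two-finger parallel gripper is mounted at the origin on a cart in front of the work surface, level with it; the furniture and walls round the work are solid. World frame = base frame: x ahead of the robot, y to its left, z up, the work surface at z = 0. Lengths are in mm, angles in rad, forces in N, time in s.
With the tool pointing down it reaches from about 400 to 825 mm from the base axis. Payload 7 kg.
Tool frame: the origin (TCP) lies midway between the tips of the shut fingers; the grasp point (between the pads) lies 19 mm behind it; z points along the fingers, y is the line along which they close (so a half turn about z gives the same grasp; the last joint's range is limited). The gripper opens to 88 mm and grips with 3 to 60 N. Pads are 19 mm wide; open, the fingers measure 130 mm over their backs; the gripper's body (78 mm by 193 mm) begins 47 mm behind the grasp point.
Start: joints at [-0.886, 0.359, 0.012, 0, -1.224, -0.288], TCP at [260.839, -622.542, 226.561] pointing down, gripper open.
Joint ranges: [-3.07, 3.07], [-1.43, 2.12], [-1.02, 1.25], [-3.03, 1.67], [-3.05, -0], [-3.03, 3.03]. Speed limits (rad/s): [2.39, 2.39, 3.01, 3.14, 3.14, 3.14].

## Interface

Orientations are given as a unit quaternion [x, y, z, w].
In Python, from plant import move_ptp, line_to, move_joints, move_gripper, pause, solve_ik, camera, get_calibration, Unreachable, close_job, find_in, masks_of, current_t, current_joint_pos, current_qvel, current_tau, current_tcp_pos, current_eef_rot, current_contact_force, current_moment, current_width, current_finger_force gives the robot as it stands. Calls block until the motion is done:
- move_ptp(position, orientation): joint-space move of the TCP to a pose.
- line_to(position, velocity=150, ori=None): straight line of the TCP; ori=None keeps the orientation; velocity is the mean speed in mm/s.
- move_joints(angles): joint-space move.
- move_gripper(opening, force=None): finger opening in mm; force is the grip in N (None keeps the last); returns when the fingers have stopped.
- pause(seconds).
- solve_ik(position, orientation): joint angles nearest the present ones, or None.
- camera(name): name is "scene" or "side" or "wrist"; returns the picture (480x640x3 uint8, red, green, blue); there is no depth.
- get_calibration(name): a dict with "fx", "fy", "cx", "cy" (pixels), "view" (4x4, takes a point from world to camera coordinates); the wrist camera has in their place "T_tool_cam" (4x4, takes a point from camera to tool coordinates, whose origin is the TCP and whose axes are the flange's). Camera axes: x right, y up, looking along -z (the intrinsics and any distortion apply to the point x, -y, -z); pixel columns grow to the right and rows downward; lengths in mm; the calibration is good to about 2 mm. A picture is of the moment at which its call begins: read the wrist's pose just before it. get_calibration takes no time and is no camera call.
A pose or a line that the arm cannot do raises Unreachable and nothing moves.
- close_job(): hands the job in; it is judged then, once.
Trained networks look in the newest picture that a camera, given by its name, has taken for a name from the list of things; names that differ only in an ending like _2 or _b are one class to them, and where a whole thing is asked for, a point or a joint stands for the part that bears it (a point fixed in the world has none). Each returns a list of dicts, best first, with "conf" (0 to 1); they miss things now and then, are a little off and sometimes report something else, mostly with a low value. They report only what shows in the picture. A call takes as long as a camera call.
- find_in(camera, target): "point" ([column, row] in pixels, amid what is visible of it).
- masks_of(camera, target): "mask" (480x640 bool, what is visible of it) and "point" ([column, row] in pixels, amid what is visible of it).
Readings, each from a call of its own:
- current_t(): time.
- current_joint_pos(): joint angles.
- current_qvel(): joint speeds.
- current_tau(): joint torques, N m.
- current_tcp_pos(): TCP position.
- current_eef_rot(): TCP orientation.
- current_contact_force(): force on the tool from outside, world axes, zero at the start.
- current_moment(): the same for the moment, N m.
- current_width(): finger opening in mm.
- current_finger_force(): force on a finger pad.
Only numpy, scipy, OpenCV 4.12 (cv2) and the standard library are available. Lean on these libraries where they do the work, as an engineer would, in place of code of your own. Each camera call takes 0.05 s, during which the arm holds its last target. There are 200 camera calls.

## Working session

There is one attempt and no reset: what is moved stays moved. The work goes in short steps, each a Python script; the robot and the scene stay as the last script left them, time stands still between calls to the robot, and variables do not carry over. Pictures are saved under pics/ and viewed, at most 10 in all, crops included, and the job is handed in when it is done.

```bash
mkdir -p pics; ls
cat > h.py <<'E'
import numpy as np, cv2
from plant import *
from scipy.spatial.transform import Rotation as R
def pix2plane(cam,uv,z,T=None):
    c=get_calibration(cam)
    u,v=uv; d=np.array([(u-c['cx'])/c['fx'],-(v-c['cy'])/c['fy'],-1.])
    if cam=='wrist':
        M=T@np.array(c['T_tool_cam'])
    else: M=np.linalg.inv(np.array(c['view']))
    o=M[:3,3]; d=M[:3,:3]@d
    return o+d*(z-o[2])/d[2]
def tcpT():
    T=np.eye(4); T[:3,:3]=R.from_quat(current_eef_rot()).as_matrix(); T[:3,3]=current_tcp_pos(); return T
def save(n,im): cv2.imwrite('pics/'+n+'.png',im[:,:,::-1])
E
python3 - <<'E'
from h import *
for cam in ['scene','side']:
    im=camera(cam); save(cam,im)
    c=get_calibration(cam); print(cam,{k:np.round(v,3).tolist() for k,v in c.items()})
    print(np.linalg.inv(np.array(c['view']))[:3,3])
    for n in ['holder','tongs','tongs_grip','dish','bone','round_biscuit','tray','tray_handle','tray_empty','vial']:
        print(n,[(np.round(d['point']).tolist(),round(d['conf'],2)) for d in find_in(cam,n)[:3]])
print(get_calibration('wrist'),current_eef_rot(),current_t())
E
```

```text
pics
plant.py
scene {'fx': 623.154, 'fy': 623.154, 'cx': 326.425, 'cy': 237.055, 'view': [[-0.86, -0.511, 0.01, 413.185], [0.282, -0.459, 0.843, -241.305], [-0.426, 0.727, 0.538, -1382.292], [0.0, 0.0, 0.0, 1.0]]}
[-165.85515682 1105.43646308  943.49524307]
holder [([283.0, 350.0], 0.88)]
tongs [([279.0, 319.0], 0.58)]
tongs_grip [([279.0, 317.0], 0.62)]
dish [([299.0, 267.0], 0.91), ([276.0, 313.0], 0.56)]
bone [([302.0, 273.0], 0.5)]
round_biscuit [([290.0, 277.0], 0.42)]
tray [([379.0, 234.0], 0.7)]
tray_handle [([378.0, 235.0], 0.84)]
tray_empty [([380.0, 232.0], 0.57)]
vial [([393.0, 220.0], 0.68)]
side {'fx': 538.736, 'fy': 538.736, 'cx': 317.52, 'cy': 240.047, 'view': [[-0.998, -0.052, -0.023, 503.916], [0.016, -0.652, 0.758, -79.054], [-0.054, 0.756, 0.652, -1026.979], [0.0, 0.0, 0.0, 1.0]]}
[448.93370166 751.2938621  740.86572528]
holder [([354.0, 404.0], 0.9)]
tongs [([360.0, 367.0], 0.65)]
tongs_grip [([360.0, 363.0], 0.73)]
dish [([359.0, 368.0], 0.74), ([298.0, 278.0], 0.68)]
bone [([296.0, 282.0], 0.62)]
round_biscuit [([342.0, 198.0], 0.62), ([293.0, 295.0], 0.6)]
tray [([344.0, 196.0], 0.93)]
tray_handle [([341.0, 199.0], 0.58), ([358.0, 368.0], 0.36)]
tray_empty [([341.0, 197.0], 0.84)]
vial [([351.0, 177.0], 0.85)]
{'fx': 407.8122580189972, 'fy': 407.8122580189972, 'cx': 325.6848161632966, 'cy': 240.44165665795896, 'T_tool_cam': array([[-5.83122497e-04,  9.64092113e-01,  2.65567427e-01,
         7.19385776e+01],
       [ 9.99999772e-01,  4.71552225e-04,  4.83879310e-04,
         1.22107855e+00],
       [ 3.41275315e-04,  2.65567649e-01, -9.64092167e-01,
        -1.58072405e+02],
       [ 0.00000000e+00,  0.00000000e+00,  0.00000000e+00,
         1.00000000e+00]])} [-1.97128575e-01  9.80377644e-01 -1.12782057e-05 -2.76299689e-06] 1.1
```

View pics/side.png

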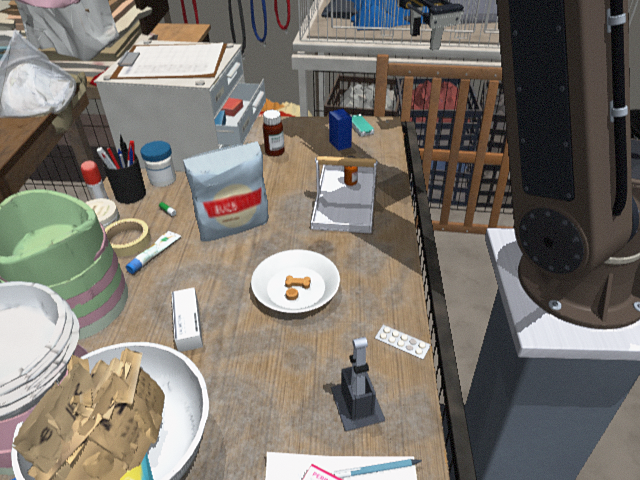

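Run:
```python
from h import *
for cam,P in [('side',dict(holder=((354,404),30),dish=((298,278),15),bone=((296,282),12),rb=((293,295),15),tray=((344,196),30),hand=((341,199),102),vial=((351,177),35),grip=((360,363),100))),
 ('scene',dict(holder=((283,350),30),dish=((299,267),15),bone=((302,273),12),rb=((290,277),15),hand=((378,235),102),vial=((393,220),35),grip=((279,317),100)))]:
    for n,(uv,z) in P.items(): print(cam,n,np.round(pix2plane(cam,uv,z)))
```

```text
side holder [434. 300.  30.]
side dish [541.  21.  15.]
side bone [544.  29.  12.]
side rb [546.  66.  15.]
side tray [ 456. -226.   30.]
side hand [ 462. -117.  102.]
side vial [ 441. -294.   35.]
side grip [427. 277. 100.]
scene holder [409. 302.  30.]
scene dish [556.  11.  15.]
scene bone [538.  26.  12.]
scene rb [552.  60.  15.]
scene hand [ 394. -108.  102.]
scene vial [ 438. -298.   35.]
scene grip [428. 285. 100.]
```

The side view shows the tongs in the stand at about (360,360), the dish at (296,283) with the bone at (297,281) and the round biscuit at (292,294), and the tray at (345,195) with the bottle at (351,175). Both fixed cameras agree on the layout to within about 2 cm, so I'll refine with the wrist camera.

```bash
cat >> h.py <<'E'
def down(yaw):
    "tool pointing down; tool y at angle yaw from world +y"
    c,s=np.cos(yaw),np.sin(yaw)
    return R.from_matrix(np.array([[-c,-s,0],[-s,c,0],[0,0,-1]]) ).as_quat()
E
python3 - <<'E'
from h import *
ims=[]
for k,p,names in [('tray',[400,-220,330],['tray','tray_handle','vial']),('dish',[500,30,200],['dish','bone','round_biscuit']),('stand',[400,290,300],['holder','tongs'])]:
    move_ptp(p,down(0)); pause(.3)
    T=tcpT(); im=camera('wrist'); save('w_'+k,im); np.save('T_'+k,T)
    for n in names:
        for d in masks_of('wrist',n)[:2]:
            m=d['mask'].astype(np.uint8); cs=max(cv2.findContours(m,0,2)[0],key=cv2.contourArea)
            np.save(f'm_{n}_{d["conf"]:.2f}',m)
            print(n,round(d['conf'],2),np.round(d['point']),m.sum(),cv2.minAreaRect(cs))
    ims.append(im)
print(current_t())
save('all',cv2.resize(np.hstack([ims[2],ims[1]]),(800,300)))
E
```

```text
tray 0.92 [299. 232.] 20674 ((293.84466552734375, 249.51002502441406), (199.0530242919922, 140.77503967285156), 4.677418231964111)
tray_handle 0.81 [299. 234.] 20607 ((294.9399108886719, 249.43161010742188), (198.9412078857422, 140.3855438232422), 3.6913859844207764)
vial 0.75 [238. 230.] 973 ((240.00001525878906, 232.00001525878906), (28.284271240234375, 41.01219177246094), 45.0)
dish 0.78 [336. 252.] 22507 ((332.0, 244.5), (149.0, 192.0), 90.0)
bone 0.92 [323. 257.] 1160 ((323.00146484375, 257.4730224609375), (28.175081253051758, 53.84031677246094), 3.0940582752227783)
round_biscuit 0.55 [359. 268.] 560 ((359.5, 267.0), (26.0, 25.0), 90.0)
holder 0.78 [316. 212.] 3291 ((318.2500305175781, 218.75001525878906), (57.869686126708984, 70.83502197265625), 71.56504821777344)
tongs 0.92 [315. 245.] 1170 ((318.9702453613281, 243.4695281982422), (50.630863189697266, 41.030426025390625), 72.25532531738281)
6.4417
```

View pics/w_dish.png

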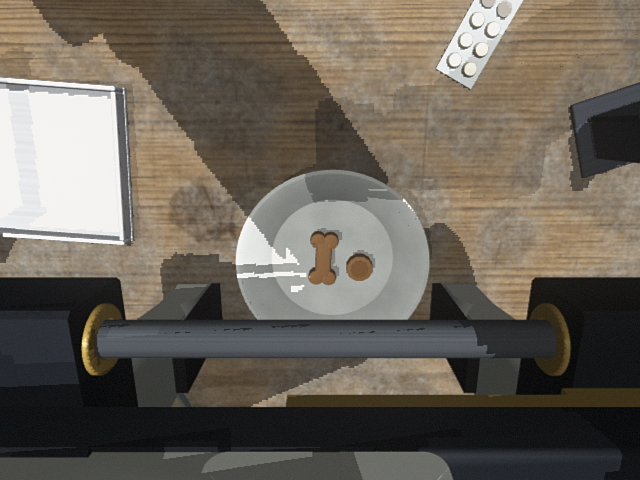

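View pics/w_stand.png

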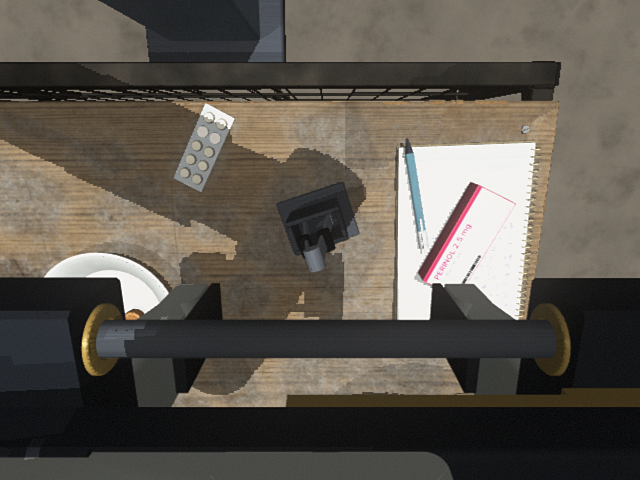

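View pics/w_tray.png

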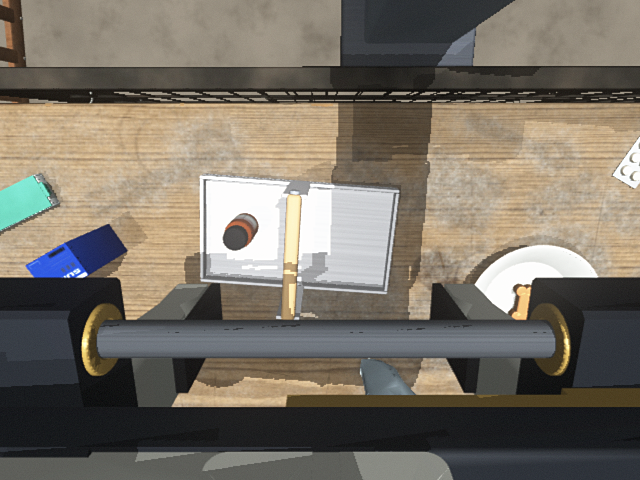

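The dish view shows the bone at (323,257), its axis running vertically in the image, with the round biscuit to its right at (360,267). The stand view shows the rotated holder around (318,215) and the tongs' top at (315,260). The tray view shows the rim with corners near (200,177), (399,187), (387,292) and (202,280), the bar at (292,240) and the bottle on its left at (240,232). Next I'll measure these precisely.

Run:
```python
from h import *
import glob
T=np.load('T_tray.npy')
C=[pix2plane('wrist',p,20,T)[:2] for p in [(201,177),(399,187),(387,292),(201,280)]]
print('tray corners',np.round(C,1),[round(np.linalg.norm(C[i]-C[(i+1)%4]),1) for i in range(4)],'ctr',np.mean(C,0))
print('bar',[np.round(pix2plane('wrist',p,110,T),1) for p in [(294,195),(292,262),(289,310)]])
print('vialcap',pix2plane('wrist',(236,238),71,T))
T=np.load('T_dish.npy')
m=np.load(glob.glob('m_bone*')[0]); v,u=np.nonzero(m)
P=np.array([pix2plane('wrist',q,13,T)[:2] for q in zip(u,v)]); c=P.mean(0); w,V=np.linalg.eigh(np.cov(P.T)); ax=V[:,1]
e=(P-c)@V; print('bone c',c,'mid',c+V@((e.max(0)+e.min(0))/2),'ax deg',np.degrees(np.arctan2(ax[1],ax[0])),'ext',np.ptp(e,axis=0))
m=np.load(glob.glob('m_round*')[0]); v,u=np.nonzero(m); print('rb',pix2plane('wrist',(u.mean(),v.mean()),14,T))
m=np.load(glob.glob('m_dish*')[0]); v,u=np.nonzero(m)
print('dish L/R/top',pix2plane('wrist',(236,258),28,T),pix2plane('wrist',(429,258),28,T),pix2plane('wrist',(333,169),28,T))
print('bag top',[np.round(pix2plane('side',p,150)) for p in [(188,160),(262,145)]],'bag bottom',[np.round(pix2plane('side',p,0)) for p in [(203,238),(268,222)]])
im=cv2.imread('pics/w_stand.png')[165:295,255:385]; cv2.imwrite('pics/crop.png',cv2.resize(cv2.convertScaleAbs(im,alpha=1.8,beta=20),(585,585),interpolation=cv2.INTER_CUBIC))
```

```text
tray corners [[ 381.  -361.8]
 [ 392.7 -135.4]
 [ 522.3 -144.2]
 [ 506.2 -372.1]] [np.float64(226.7), np.float64(129.8), np.float64(228.5), np.float64(125.6)] ctr [ 450.56643903 -253.36213017]
bar [array([ 387.6, -249.1,  110. ]), array([ 453.3, -252.5,  110. ]), array([ 504.2, -256.7,  110. ])]
vialcap [ 439.45145431 -314.53740604   71.        ]
bone c [538.49719618  27.50325346] mid [539.18562354  27.45812548] ax deg 175.97574970670757 ext [24.76903463 50.39365128]
rb [547.53538271  59.85133143  14.        ]
dish L/R/top [534.25251494 -46.17193098  28.        ] [534.57007257 118.02099677  28.        ] [459.4856252   36.12346257  28.        ]
bag top [array([ 777., -180.,  150.]), array([ 632., -241.,  150.])] bag bottom [array([ 755., -109.,    0.]), array([ 623., -167.,    0.])]
```

View pics/crop.png

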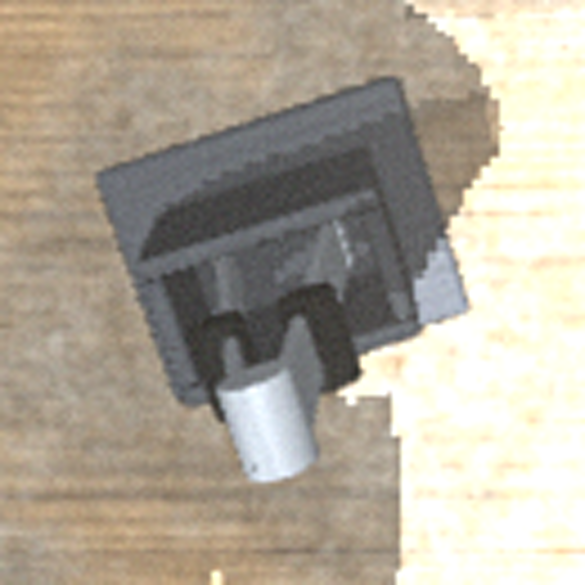

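The crop shows the foot corners at (97,175), (400,77) and (468,308), the rim corners at (137,265), (375,190), (420,322) and (180,403), and the pivot cylinder from (250,378) to (282,470).

Run:
```python
from h import *
T=np.load('T_stand.npy')
f=lambda p,z:pix2plane('wrist',(255+p[0]/4.5,165+p[1]/4.5),z,T)[:2]
F=[f(p,4) for p in [(97,175),(400,77),(468,308)]]
print('foot',np.round(F,1),np.linalg.norm(F[0]-F[1]),np.linalg.norm(F[2]-F[1]),'c',(F[0]+F[2])/2)
Q=[f(p,62) for p in [(137,265),(375,190),(420,322),(180,403)]]
print('rim',np.round(Q,1),[round(np.linalg.norm(Q[i]-Q[(i+1)%4]),1) for i in range(4)],'c',np.mean(Q,0))
for A in (F,Q):
  d=A[1]-A[0];e=A[2]-A[1]; print('yaw deg', np.degrees(np.arctan2(-d[0],d[1])),np.degrees(np.arctan2(e[1],e[0])))
print('pivot',f((262,420),157))
```

```text
foot [[410.2 234.7]
 [385.9 310.3]
 [444.7 328.2]] 79.42945387229773 61.554897832666626 c [427.47019659 281.43149418]
rim [[419.9 249.9]
 [403.1 302.5]
 [433.  312.7]
 [451.9 258.8]] [np.float64(55.2), np.float64(31.6), np.float64(57.2), np.float64(33.2)] c [426.97891864 280.97829346]
yaw deg 17.847703223591413 16.950499863564772
yaw deg 17.66883418833876 18.890608849031977
pivot [425.2446018  280.38454769]
```

Foot, rim and pivot agree: the holder is at (427,281), yaw 17.8°. Now I'll grasp the tongs.

Run:
```python
from h import *
q=down(np.radians(17.8))
move_gripper(70)
move_ptp([426.5,281,190],q)
line_to([426.5,281,110],120); print(current_contact_force())
line_to([426.5,281,95],40); print('f',current_contact_force())
move_gripper(30.5,11); pause(.2)
print(current_width(),current_finger_force(),current_contact_force(),current_tcp_pos())
line_to([426.5,281,99],30); pause(.2)
print(current_width(),current_finger_force(),current_contact_force())
save('side2',camera('side')); print(current_t())
```

```text
[1.1087269  0.35153418 0.20879258]
f [ 0.19717921  0.93884294 -0.85795784]
30.418478561289348 6.084563210606575 [0.04221066 0.38829667 0.83005971] [426.50827672 281.03023732  95.01914914]
30.664547131448927 6.049762442708015 [ 0.14629713  0.42743978 -1.74970885]
10.45
```

Run:
```python
from h import *
line_to([426.5,281,185],120); pause(.2); print(current_width(),current_finger_force(),current_contact_force())
q=down(np.radians(-4))
move_ptp([538.8,27.5,185],q); 
line_to([538.8,27.5,135],80); pause(.3)
print(current_width(),current_finger_force(),current_tcp_pos())
a=camera('side')[200:340,220:400]; b=camera('wrist')[180:400,200:450]; np.save('T_h',tcpT())
save('hover',np.hstack([cv2.resize(a,(400,311)),cv2.resize(b,(353,311))])); print(current_t())
```

```text
30.58039413099632 6.049146428704262 [-0.07111412  0.35803199  0.39117269]
30.590659999094242 6.056849732995033 [538.9909729   27.50421601 135.39780677]
13.7667
```

View pics/hover.png

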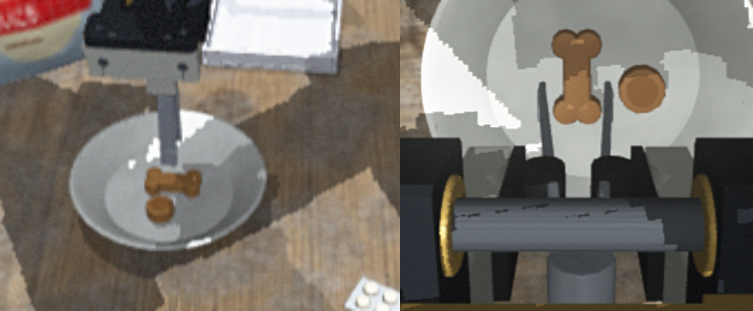

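The hover picture shows the tongs' tips at (543,85) and (607,85), straddling the shaft centred at 577. The round biscuit at (642,90) is clear of the tips. I'll check the tip point numerically before descending.

Run:
```python
from h import *
T=np.load('T_h.npy')
px=lambda x,y:(200+(x-400)/1.412,180+y/1.412)
for p in [(543,83),(607,83)]: print('tip',pix2plane('wrist',px(*p),45,T))
print('bone shaft mid',pix2plane('wrist',px(577,77),15,T))
```

```text
tip [532.7840189   13.21242283  45.        ]
tip [534.79849135  41.73354297  45.        ]
bone shaft mid [538.8816539   27.98966632  15.        ]
```

Run:
```python
from h import *
line_to([538.8,27.7,110],60); f0=current_contact_force()
line_to([538.8,27.7,97],25); pause(.2); print(f0,current_contact_force(),current_width())
move_gripper(20,25); pause(.3); print('w',current_width(),current_finger_force())
line_to([538.8,27.7,105],25); print('w',current_width())
line_to([538.8,27.7,175],80); pause(.2); print('w',current_width(),current_finger_force())
a=camera('side')[160:340,220:420]; save('lift',cv2.resize(a,(600,540))); print(current_t())
```

```text
[0.39976817 1.08919506 0.32449206] [-0.09710822 -0.68960402  0.29158881] 30.68598697605762
w 26.141419836704653 24.999253749847412
w 26.507263781427998
w 25.971585306541808 24.99902307987213
17.5083
```

View pics/lift.png

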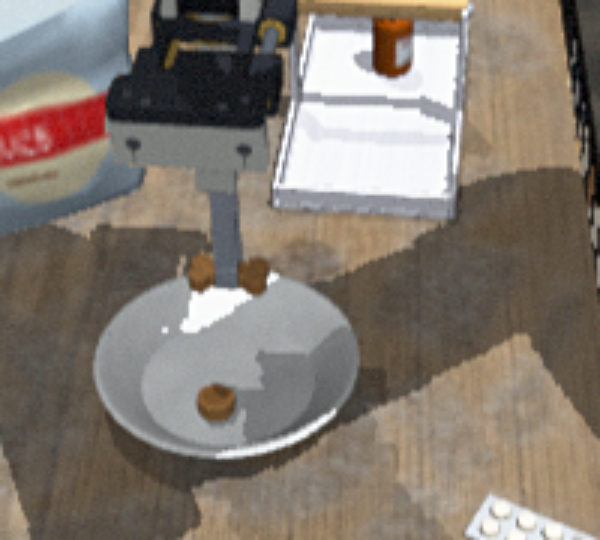

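The bone hangs in the tips at (228,273) and the round biscuit is still in the dish. Moving to the tray.

Run:
```python
from h import *
a=np.radians(-3.7); c=np.array([451.6,-253.]); p=c+64*np.array([-np.sin(a),np.cos(a)]); x,y=p; print(p)
q=down(a)
line_to([x,y,175],150,q); pause(.2); print(current_width())
line_to([x,y,110],80); line_to([x,y,97.5],25); pause(.2); print(current_contact_force(),current_width())
move_gripper(30.5,11); pause(.5); print('w',current_width(),current_finger_force())
line_to([x,y,125],40); line_to([x,y,190],120); pause(.2); print(current_width(),current_finger_force())
im=camera('side')[120:320,250:450]; b=camera('wrist')[100:400,150:550]; save('placed',np.hstack([cv2.resize(im,(400,400)),cv2.resize(b,(400,400))])); print(current_t())
```

```text
[ 455.73006773 -189.13340043]
26.116828138777063
[ 0.10005368 -1.18311241 -0.33184295] 26.36372414576531
w 30.58697752308489 6.0098375380039215
30.895529351272607 6.016354858875275
23.9083
```

View pics/placed.png

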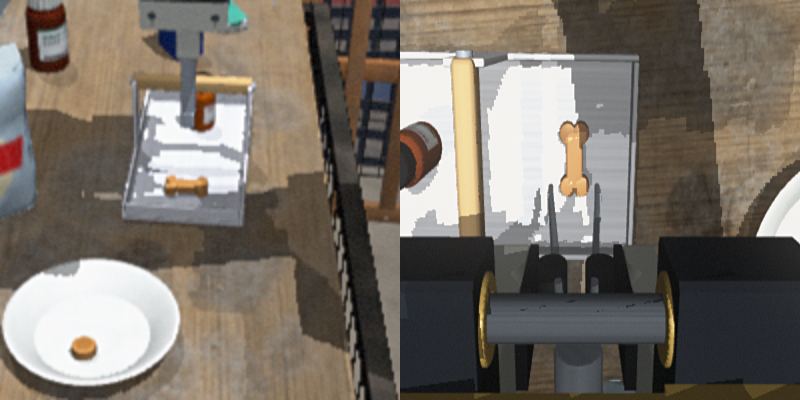

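The bone lies in the empty half, at (187,185) in the left view and (573,158) in the right, and the bottle is standing. Returning the tongs.

Run:
```python
from h import *
q=down(np.radians(17.8))
move_ptp([426.5,281,190],q); pause(.2)
line_to([426.5,281,150],100); print(current_contact_force(),current_width())
line_to([426.5,281,105],50); print(current_contact_force(),current_width())
line_to([426.5,281,95.5],20); pause(.2); print(current_contact_force(),current_width())
move_gripper(70); pause(.3); print(current_contact_force())
line_to([426.5,281,200],100); pause(.3)
im=camera('side')[300:450,290:440]; save('back',cv2.resize(im,(400,400)))
# re-measure the tray
move_ptp([400,-220,330],down(np.radians(-3.7))); pause(.3); np.save('T_t2',tcpT()); save('w_t2',camera('wrist'))
for n in ['vial','bone']: print(n,[(d['point'],d['conf']) for d in find_in('wrist',n)[:1]])
a=cv2.resize(cv2.imread('pics/w_t2.png')[150:330,170:430],(520,360)); b=cv2.resize(cv2.imread('pics/back.png'),(280,360)); cv2.imwrite('pics/both.png',np.hstack([a,b]))
print(current_t())
```

```text
[0.29280175 0.81063042 0.54297731] 30.471440455288953
[ 0.47639972  0.95524083 -0.66144996] 30.443748450465396
[-0.20230508 -0.02720148  0.03220372] 30.71509959190604
[-0.78368773 -0.8353831   0.46756637]
vial [([242.4, 235.1], 0.81)]
bone [([350.6, 240.1], 0.96)]
33.2583
```

View pics/both.png

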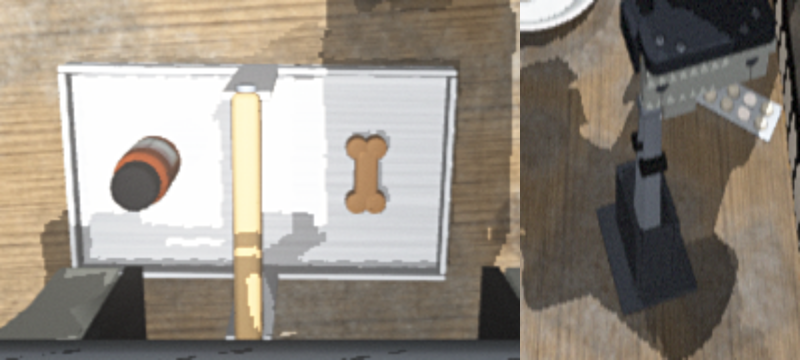

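The tray is aligned in view, with the bar at u≈246, the bottle on the left and the bone on the right. The tongs stand upright in their stand. Now I'll grasp the handle.

Run:
```python
from h import *
T=np.load('T_t2.npy'); f=lambda p,z:pix2plane('wrist',(170+p[0]/2,150+p[1]/2),z,T)[:2]
C=np.array([f(p,20) for p in [(60,67),(457,70),(443,278),(76,272)]]); c=C.mean(0); bar=f((246,215),110)
b0=f((246,92),110); print(np.round(C,1),c,bar,b0)
a=np.radians(-3.7); n=np.array([-np.sin(a),np.cos(a)]); ex=np.array([np.cos(a),np.sin(a)])
print('bar off y',(bar-c)@n,'end off x',(b0-c)@ex)
c=(c+np.array([451.6,-253]))/2; c=c+n*((bar-c)@n)*.5; x,y=c; print('grasp',c)
assert np.linalg.norm(c-[451.6,-253])<6
move_gripper(60,20)
move_ptp([x,y,170],down(a)); line_to([x,y,110],100); line_to([x,y,84],40); print(current_contact_force())
move_gripper(5,20); pause(.2); move_gripper(5,60); pause(.3); print('w',current_width(),current_finger_force(),current_contact_force())
line_to([x,y,94],15); pause(.2); print(current_contact_force(),current_moment(),current_width(),current_t())
line_to([x,y,224],50); pause(.5); print(current_contact_force(),current_moment(),current_width(),current_tcp_pos(),current_t())
save('final',cv2.resize(camera('side')[60:420,240:480],(480,720))[:600])
```

```text
[[ 379.8 -361.9]
 [ 396.1 -134.9]
 [ 523.6 -145.7]
 [ 505.2 -370.4]] [ 451.17979776 -253.23172946] [ 446.9887879  -253.74287226] [ 386.97594341 -248.59331257]
bar off y -0.780532925817825 end off x -64.3693567564205
grasp [ 451.36054589 -253.56977386]
[ 0.1487075  -0.1013516   0.30679774]
w 13.403162594839822 59.98569130897522 [ 0.03698245 -0.56863807  0.85623854]
[-0.22486194  0.3653376  -3.45881648] [ 0.02100083 -0.0293647   0.02710173] 13.59480607358247 38.5333
[-0.11876718 -0.05966163 -2.82924436] [-0.08367025 -0.09287011 -0.03347459] 13.417742143004958 [ 451.36610792 -253.57287348  223.99681635] 41.7833
```

View pics/final.png

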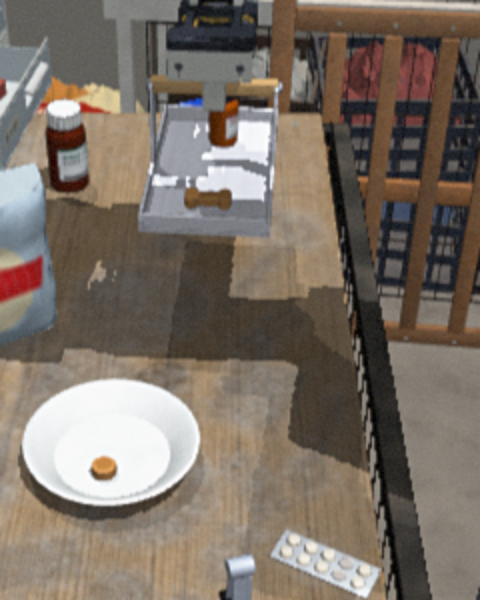

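The tray hangs level, about 14 cm up. The bone is at (208,198), the bottle is upright at (223,120), and the round biscuit is in the dish. Handing the job in.

```bash
python3 -c "
from h import *
pause(.5); print(abs(np.array(current_qvel())).max(),current_tcp_pos(),current_t()); print(close_job())"
```

```text
0.0007517133169328543 [ 451.35226852 -253.60771307  224.02007057] 42.3333
the job is handed in; nothing more can be done
None
```

I handed the job in at about 42 s, with no verdict shown: the bone went from dish to tray with the tongs, which are back in their stand, and the arm holds the tray still, level and about 14 cm up, the bottle standing in its half.

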